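# Push the spacer row home on the sensor rail and take the reading

### The arm

A 7-joint arm with a two-finger parallel gripper is mounted at the origin on the work surface. World frame = base frame: x ahead of the robot, y to its left, z up, the work surface at z = 0. Lengths are in m, angles in rad, forces in N, time in s.
With the tool pointing down it reaches from about 0.425 to 0.95 m from the base axis. Payload 4.7 kg.
Tool frame: the origin (TCP) lies between the finger pads; the fingertips stand 25 mm ahead of it and the grasp point (between the pads) lies 6 mm ahead of it; z points along the fingers, y is the line along which they close (so a half turn about z gives the same grasp; the last joint's range is limited). The gripper opens to 85 mm and grips with 20 to 120 N. Pads are 22 mm wide; open, the fingers measure 114 mm over their backs; the gripper's body (76 mm by 85 mm) begins 54 mm behind the grasp point. The pads swing forward as they close: fully open they stand 13 mm farther back than shut.
Start: joints at [1.076, 0.469, -0.049, 1.532, 0.024, 1.141, -0.082], TCP at [0.303, -0.603, 0.256] pointing down, gripper open.
Joint ranges: [-2.59, 2.59], [-0.33, 1.99], [-1.39, 1.29], [0.1, 2.45], [-1.04, 4.18], [0.21, 1.99], [-2.66, 2.66]. Speed limits (rad/s): [2.57, 2.57, 3.14, 3.14, 3.14, 3.14, 3.14].

### API

Orientations are given as a 3x3 rotation matrix whose columns are the frame's x, y, z axes.
In Python, from rig import * gives the robot as it stands. Calls block until the motion is done:
- movep(position, orientation): joint-space move of the TCP to a pose.
- move_l(position, attitude=None, feed=0.15, until_force=None): straight line of the TCP; attitude=None keeps the orientation; feed is the mean speed in m/s. With until_force (N) it stops when the force on the tool has changed by that much, and returns True; else False.
- move_joints(angles): joint-space move.
- command_gripper(opening, newtons=None): finger opening in m; newtons is the grip in N (None keeps the last); returns when the fingers have stopped.
- sleep(seconds).
- inverse_kinematics(position, orientation): joint angles nearest the present ones, or None.
- sense(): the state.
- camera(name): name is "side" or "top"; returns (picture, depth): 480x640x3 uint8, red, green, blue; 480x640 float32, m along the optical axis (not along the pixel's ray), 0 where there is no reading.
- camera_params(name): a dict with "K" (3x3 intrinsics, pixels), "position" and "rotation" of the camera in the world. Camera axes: x right, y down, z forward; pixel columns grow to the right and rows downward; lengths in m; the calibration is good to about 2 mm. A picture is of the moment at which its call begins. camera_params takes no time and is no camera call.
A pose or a line that the arm cannot do raises Unreachable and nothing moves.
- finish_job(): hands the job in; it is judged then, once.
The state is a dict: "time_s": time; "joint_pos": joint angles; "qd": joint speeds; "joint_efforts": joint torques, N m; "position": TCP position; "tcp_rot": TCP orientation; "wrist_force": force on the tool from outside, world axes, zero at the start; "ft_torque": the same for the moment, N m; "finger_gap": finger opening in m; "gripper_force": force on a finger pad.
Only numpy, scipy, OpenCV 4.12 (cv2) and the standard library are available. Lean on these libraries where they do the work, as an engineer would, in place of code of your own. Each camera call takes 0.05 s, during which the arm holds its last target. There are 200 camera calls.

### The job

Push the row of four touching blocks along the rail as one train until the cream front block is fully home against the stop, pushing only on the blue block at the back, with nothing pinched or lifted, without ramming and without letting the row come apart. Then press the green button right down to take the reading, and let it go. Leave the red button, the spare block, the screwdriver and the ring alone.

Things in the scene. Friction and masses are not known exactly. Their poses are not given: they have to be found in the camera images.
- rail: fixed dark steel base plate 380 x 104 x 12 mm with a straight channel 59 mm wide between black guide strips (tops 22 mm above the bench). Origin: centre of the plate's underside, on the bench; x along the channel towards the stop, y across, z up. Channel floor 12 mm above the origin; the channel runs from x = -190 mm to the stop face at x = 120 mm, open and empty behind the blocks.
- stop_face (a point): middle of the stop face that the front block must meet, 32 mm above the bench; axes as the rail's. The stop is an upright dark steel wall 22 mm thick, 83 mm wide, top 64 mm above the bench, with a black sensor barrel (22 mm across) sticking out behind it; a small orange index marker is fixed on the edge of the plate
- target_block: the front block of the row, nearest the stop: cream plastic, 32 mm long along the rail (its x), 56 mm wide (its y), 40 mm high (its z), loose on the channel floor, 0.08 to 0.27 kg. Origin: centre of its underside; its x axis points to the stop when it stands square in the channel. The four stand touching in a row, 40 to 100 mm short of the stop.
- spacer_a: second block of the row, grey bare aluminium, 32 mm long along the rail (its x), 56 mm wide (its y), 40 mm high (its z), loose on the channel floor, 0.08 to 0.27 kg. Origin: centre of its underside; its x axis points to the stop when it stands square in the channel.
- spacer_b: third block of the row, grey bare aluminium, 32 mm long along the rail (its x), 56 mm wide (its y), 40 mm high (its z), loose on the channel floor, 0.08 to 0.27 kg. Origin: centre of its underside; its x axis points to the stop when it stands square in the channel.
- rear_block: the last block of the row, farthest from the stop: blue plastic, 32 mm long along the rail (its x), 56 mm wide (its y), 40 mm high (its z), loose on the channel floor, 0.08 to 0.27 kg. Origin: centre of its underside; its x axis points to the stop when it stands square in the channel.
- green_button (a joint): green push button, 28 mm across, upright spring button on top of the unit; 0 = up, 0.006 m = fully down (about 5 N), springs back when released
- green_button_top (a point): centre of the top face of the green button, on the unit that takes the reading; z up
- reading_unit: fixed grey box 75 x 85 x 40 mm with a small display and the green button; origin: centre of its underside
- red_button (a joint): red push button, 28 mm across, upright spring button on top of the unit; 0 = up, 0.006 m = fully down (about 5 N), springs back when released; it would erase the calibration
- red_button_top (a point): centre of the top face of the red button, on a second unit of the same shape
- zero_unit: fixed grey box 75 x 85 x 40 mm with a small display and the red button; origin: centre of its underside
- spare_block: loose spare cream block, 32 x 56 x 40 mm, standing on the bench beyond the rail, not part of the row; origin: centre of its underside
- screwdriver: loose screwdriver lying on the bench, about 200 mm long, along its x axis
- setting_ring: loose steel setting ring lying on the bench, 56 mm across, 18 mm high; origin: centre of its underside
Not all that is in view belongs to the job. What is shaped like the spacer_b but orange or turquoise is not meant.

How it is judged:
By the outcome, as a careful person would: the job done as asked, in the order asked, and still so for the second after the job is handed in, with the robot touching nothing.
It also fails if it takes over 45 s, if anything falls off the work surface, if the arm or the gripper's body presses on something with over 40 N, if the wrist force passes 120 N, or if a joint passes its speed limit or range.

## Working session

There is one attempt and no reset: what is moved stays moved. The work goes in short steps, each a Python script; the robot and the scene stay as the last script left them, time stands still between calls to the robot, and variables do not carry over. Pictures are saved under pics/ and viewed, at most 10 in all, crops included, and the job is handed in when it is done.

```bash
mkdir -p pics; ls; python3 - <<'E'
from rig import *
import cv2,numpy as np
for n in("top","side"):
    p,d=camera(n); c=camera_params(n)
    cv2.imwrite(f"pics/{n}0.png",p[:,:,::-1]); np.savez(f"pics/{n}0.npz",p=p,d=d,**c)
    print(n,c)
print(sense())
E
```

```text
pics
top {'K': array([[436.83657168,   0.        , 319.93520599],
       [  0.        , 436.83657168, 238.46225156],
       [  0.        ,   0.        ,   1.        ]]), 'position': array([ 0.48961489, -0.0046169 ,  0.88610568]), 'rotation': array([[-0.01767189, -0.99347412,  0.11268041],
       [-0.99960768,  0.02000446,  0.01960371],
       [-0.02172989, -0.11228977, -0.99343788]])}
side {'K': array([[551.05479427,   0.        , 310.88672371],
       [  0.        , 551.05479427, 252.38724044],
       [  0.        ,   0.        ,   1.        ]]), 'position': array([0.43422627, 0.91388587, 0.83260041]), 'rotation': array([[-0.97930341, -0.14363723,  0.14259448],
       [-0.20143138,  0.62290878, -0.75591669],
       [ 0.01975442, -0.7689948 , -0.63894974]])}
{'time_s': 0.1, 'joint_pos': array([ 1.07607015,  0.46938207, -0.04857236,  1.53359423,  0.02410778,
        1.14100537, -0.08228571]), 'qd': array([-0.0004098 , -0.00207599, -0.00080324, -0.00203733, -0.00099287,
       -0.00153903,  0.00147812]), 'joint_efforts': array([ 9.17725520e-04, -5.11512208e+01, -4.64211311e-02, -2.38393128e+01,
        1.09064722e-02,  4.32857632e-03, -1.60470523e-05]), 'position': array([ 0.30296256, -0.60264077,  0.25534354]), 'tcp_rot': array([[ 8.93438697e-01,  4.49184280e-01, -8.81511950e-04],
       [ 4.49185138e-01, -8.93437316e-01,  1.57311476e-03],
       [-8.09572509e-05, -1.80144367e-03, -9.99998374e-01]]), 'wrist_force': array([-0.25123641, -0.56234263,  1.24711856]), 'ft_torque': array([ 0.00541175,  0.01448794, -0.01148821]), 'gripper_force': 0.0, 'finger_gap': 0.08538518719794037}
```

View pics/top0.png

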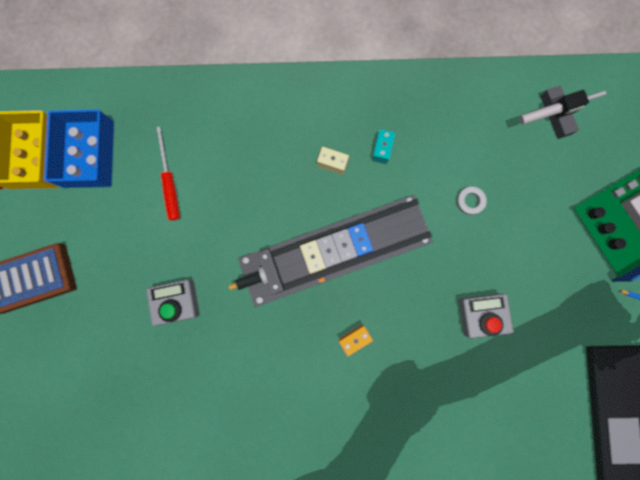

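View pics/side0.png

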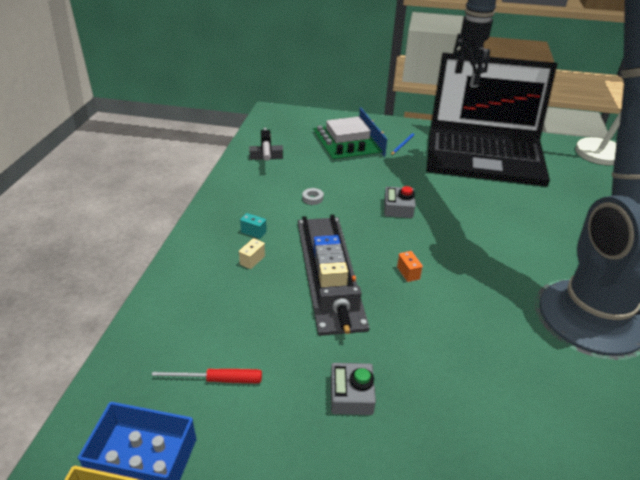

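The top view shows these look-alikes:
- **Cream:** row front (312,257), spare (333,159).
- **Blue:** rear block (360,240), bin (80,148).
- **Buttons:** green (169,311), red (492,324).
- **Spacer-shaped, not meant:** orange (355,340), turquoise (384,145).

I choose the blue block at (360,240), the cream one at (312,257) and the green button at (169,311). The stop is at the left, so the push goes left in the picture.

```bash
cat > h.py <<'E'
import cv2,numpy as np
def load(f): return dict(np.load(f))
def pts(c):
    v,u=np.mgrid[:480,:640]; r=np.stack([u,v,np.ones_like(u)],-1)@np.linalg.inv(c["K"]).T
    return (r*c["d"][...,None])@c["rotation"].T+c["position"]
def ray(c,uv,z):
    r=c["rotation"]@np.linalg.inv(c["K"])@np.array([uv[0],uv[1],1.]); return c["position"]+r*(z-c["position"][2])/r[2]
def blob(c,lo,hi,uv,R=40):
    h=cv2.cvtColor(c["p"],cv2.COLOR_RGB2HSV); m=cv2.inRange(h,lo,hi); w=np.zeros_like(m); u,v=uv; w[v-R:v+R,u-R:u+R]=255
    m=cv2.morphologyEx(m&w,cv2.MORPH_CLOSE,np.ones((3,3),np.uint8))
    k,_=cv2.findContours(m,cv2.RETR_EXTERNAL,cv2.CHAIN_APPROX_NONE); return max(k,key=cv2.contourArea)
E
python3 - <<'E'
from h import *
c=load("pics/top0.npz"); s=load("pics/side0.npz"); P=pts(c); S=pts(s)
B=((100,120,60),(125,255,255)); C=((15,40,120),(35,200,255)); G=((45,150,60),(80,255,255)); R=((0,150,90),(8,255,255))
for n,cc,PP,col,uv,z in [("blue",c,P,B,(360,240),.052),("cream",c,P,C,(312,257),.052),("spare",c,P,C,(333,159),.04),("green",c,P,((60,200,60),(75,255,255)),(169,311),.05),("red",c,P,R,(492,324),.05),
  ("blueS",s,S,B,(327,242),.052),("greenS",s,S,((60,200,60),(75,255,255)),(362,378),.05)]:
    k=blob(cc,*col,uv,25); q=cv2.minAreaRect(k); 
    m=np.zeros((480,640),np.uint8); cv2.drawContours(m,[k],-1,255,-1); X=PP[m>0]; zz=X[:,2]
    top=X[zz>np.percentile(zz,50)-.004]
    cor=np.array([ray(cc,b,z)[:2] for b in cv2.boxPoints(q)])
    print(n,np.round(q[0],1),np.round(q[1],1),"zpct",np.round(np.percentile(zz,[5,50,95]),4),"depth mid",np.round(top.mean(0),4),"ray",np.round(ray(cc,q[0],z),4),"corners",np.round(cor,3).tolist())
# rail strips: depth heights in the neighbourhood
print("bench",np.round(np.median(P[300:330,230:260].reshape(-1,3),0),4))
m=((P[...,2]>.007)&(P[...,2]<.03)).astype(np.uint8); m[:,:235]=0;m[:,440:]=0;m[:190]=0;m[310:]=0
k,_=cv2.findContours(m,0,1); k=max(k,key=cv2.contourArea); X=P[(m>0)]
xy=X[:,:2].astype(np.float32); q=cv2.minAreaRect(xy); print("plate",q, np.round(cv2.boxPoints(q),3).tolist())
big=cv2.resize(np.ascontiguousarray(c["p"][185:320,220:445,::-1]),None,fx=3.5,fy=3.5,interpolation=2); cv2.imwrite("pics/crop1.png",big)
E
```

```text
blue [360.2 239. ] [31.7 16.4] zpct [0.0138 0.0523 0.0547] depth mid [ 0.581  -0.0643  0.0579] ray [ 0.5817 -0.0654  0.052 ] corners [[0.605, -0.041], [0.616, -0.07], [0.558, -0.09], [0.548, -0.06]]
cream [305.1 249.2] [12.6 24.7] zpct [0.0215 0.0519 0.0544] depth mid [0.5641 0.0407 0.0523] ray [0.5641 0.0407 0.052 ] corners [[0.547, 0.061], [0.591, 0.042], [0.581, 0.02], [0.538, 0.039]]
spare [332.1 160.1] [28.8 19.6] zpct [0.0132 0.0399 0.043 ] depth mid [ 0.7431 -0.015   0.048 ] ray [ 0.742 -0.015  0.04 ] corners [[0.733, 0.018], [0.771, 0.005], [0.751, -0.048], [0.713, -0.035]]
green [167.  310.5] [13. 14.] zpct [0.0589 0.0623 0.0641] depth mid [0.4531 0.3029 0.0623] ray [0.4522 0.3058 0.05  ] corners [[0.465, 0.32], [0.464, 0.293], [0.44, 0.292], [0.44, 0.319]]
red [493.  324.5] [15. 16.] zpct [0.0523 0.0618 0.0646] depth mid [ 0.4172 -0.3038  0.0621] ray [ 0.4161 -0.3087  0.05  ] corners [[0.43, -0.295], [0.43, -0.324], [0.402, -0.323], [0.403, -0.293]]
blueS [324.5 240.3] [15.3 29.2] zpct [0.0171 0.0509 0.0535] depth mid [ 0.5835 -0.0575  0.055 ] ray [ 0.5868 -0.0588  0.052 ] corners [[0.624, -0.056], [0.571, -0.111], [0.549, -0.062], [0.601, -0.009]]Traceback (most recent call last):
  File "<stdin>", line 6, in <module>
  File "h.py", line 11, in blob
    k,_=cv2.findContours(m,cv2.RETR_EXTERNAL,cv2.CHAIN_APPROX_NONE); return max(k,key=cv2.contourArea)
                                                                            ~~~^^^^^^^^^^^^^^^^^^^^^^^
ValueError: max() iterable argument is empty
```

```bash
python3 - <<'E'
from h import *
c=load("pics/top0.npz"); s=load("pics/side0.npz"); P=pts(c); S=pts(s)
def hb(PP,z0,z1,u0,u1,v0,v1,n):
    m=(PP[...,2]>z0)&(PP[...,2]<z1); w=np.zeros_like(m); w[v0:v1,u0:u1]=1; X=PP[m&w]; q=cv2.minAreaRect(X[:,:2].astype(np.float32))
    print(n,len(X),"c",np.round(q[0],4),"sz",np.round(q[1],4),"ang",round(q[2],2),"z",np.round(np.median(X[:,2]),4)); return X
hb(P,.054,.075,140,200,280,335,"greenTop"); hb(S,.054,.075,345,385,360,400,"greenS")
hb(P,.007,.03,235,440,190,310,"plate"); hb(P,.045,.058,295,378,215,280,"row"); hb(P,.058,.07,235,300,245,310,"stop")
hb(S,.045,.058,300,360,225,287,"rowS");hb(S,.058,.07,300,370,285,325,"stopS")
print(np.median(P[300:330,215:235,2]))
h=cv2.cvtColor(c["p"],cv2.COLOR_RGB2HSV); print(h[311,169],h[305,160],s["p"][378,362])
big=cv2.resize(np.ascontiguousarray(c["p"][185:320,220:445,::-1]),None,fx=3.5,fy=3.5,interpolation=2); cv2.imwrite("pics/crop1.png",big)
E
```

```text
greenTop 207 c [0.4514 0.3023] sz [0.0375 0.0304] ang 0.91 z 0.0619
greenS 190 c [0.4538 0.305 ] sz [0.0278 0.0277] ang 34.12 z 0.0606
plate 6928 c [ 0.5651 -0.0156] sz [0.1042 0.3803] ang 18.92 z 0.0133
row 1948 c [ 0.566  -0.0181] sz [0.0564 0.129 ] ang 18.94 z 0.0525
stop 525 c [0.5225 0.1079] sz [0.0828 0.0225] ang 19.0 z 0.0645
rowS 1000 c [ 0.5684 -0.0176] sz [0.0564 0.1368] ang 18.91 z 0.0512
stopS 379 c [0.5247 0.1094] sz [0.0826 0.0285] ang 19.31 z 0.0631
0.0006482297112821445
[ 72 194 175] [128  13  76] [ 72 176  98]
```

View pics/crop1.png

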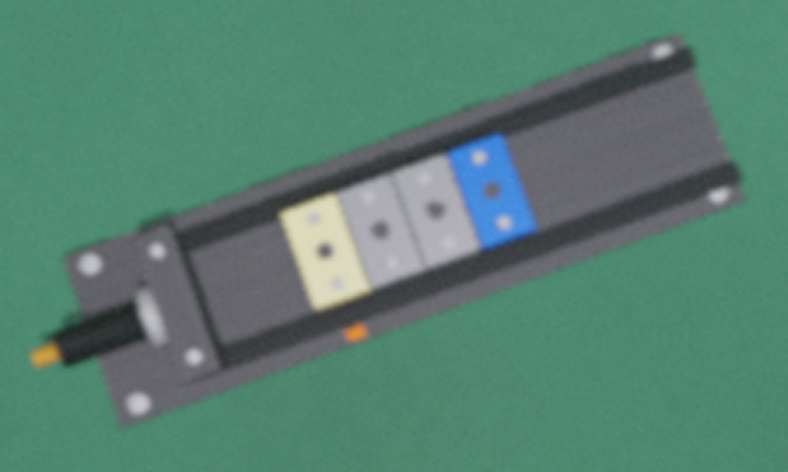

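The crop confirms the choice. The cream block (crop 325,250) faces the stop, with two greys behind it and blue (490,190) last. The plate measures 380x104 mm and the row 129x56 mm, both as given, and the gap to the stop is about 59 mm. Next I move in behind the row with the fingers shut.

```bash
cat >> h.py <<'E'
a=np.radians(18.94); ex=np.array([-np.sin(a),np.cos(a),0]); O=np.array([.5655,-.0156,0])
def rp(x,z): return O+ex*x+np.array([0,0,z])
def att(s=1,tilt=np.radians(4)):
    z=np.array([0,0,-1.])*np.cos(tilt)+ex*np.sin(tilt); y=np.cross(z,ex*s); y/=np.linalg.norm(y); return np.c_[np.cross(y,z),y,z]
def rx(p): return float((np.asarray(p)-O)@ex)
E
python3 - <<'E'
from h import *; from rig import *
for s in(1,-1):
    for x in(-.12,-.02):
        q=inverse_kinematics(rp(x,.05),att(s)); print(s,x,None if q is None else np.round(q,2))
q={s:inverse_kinematics(rp(-.12,.05),att(s)) for s in(1,-1)}
s=min((k for k in q if q[k] is not None),key=lambda k:abs(q[k][6])); print("use",s)
command_gripper(0.0,20)
movep(rp(-.125,.22),att(s))
print(move_l(rp(-.125,.09),feed=.15), move_l(rp(-.125,.049),feed=.03,until_force=5))
t=sense(); print(t["time_s"],t["position"],t["wrist_force"],t["finger_gap"])
for n in("top","side"):
    p,d=camera(n); np.savez(f"pics/{n}1.npz",p=p,d=d,**camera_params(n)); 
    if n=="side": cv2.imwrite("pics/side1.png",cv2.resize(np.ascontiguousarray(p[120:345,220:470,::-1]),None,fx=2.6,fy=2.6,interpolation=2))
E
```

```text
1 -0.12 [ 0.54  0.69 -0.53  1.79  0.37  0.8   0.18]
1 -0.02 [ 0.44  0.65 -0.58  1.9   0.4   0.74 -0.02]
-1 -0.12 [ 0.09  0.63  0.12  1.82 -0.19  0.74 -2.49]
-1 -0.02 [-0.71  0.9   1.1   1.97 -1.03  1.04 -1.88]
use 1
False False
5.4167 [ 0.60623506 -0.13386162  0.04922176] [-0.13426919  1.20098242 -0.03217873] -0.00016242367439270273
```

View pics/side1.png

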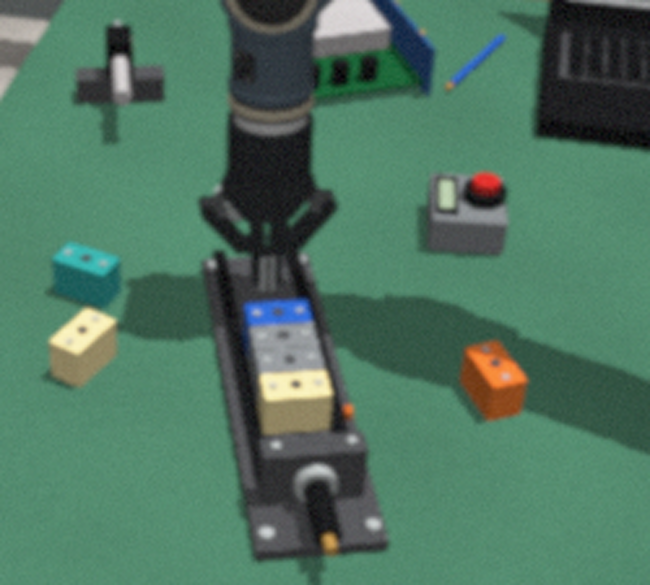

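The shut fingers (crop 270,275) are in the channel, centred behind the blue block (278,312) and clear of the strips. Now the gentle contact, the push and the slow seating.

```bash
python3 - <<'E'
from h import *; from rig import *
z=.047
def st(m): t=sense(); print(m,round(t["time_s"],2),"rx",round(rx(t["position"]),4),"F",np.round(t["wrist_force"],2),"alongx",round(float(t["wrist_force"]@ex),2))
move_l(rp(-.092,z),feed=.04); st("near")
print(move_l(rp(-.062,z),feed=.012,until_force=1.5)); st("touch")
x=rx(sense()["position"])
print(move_l(rp(x+.048,z),feed=.025,until_force=15)); st("pushed")
print(move_l(rp(x+.072,z),feed=.009,until_force=10)); st("home")
for n in("top","side"):
    p,d=camera(n); np.savez(f"pics/{n}2.npz",p=p,d=d,**camera_params(n))
    if n=="side": cv2.imwrite("pics/side2.png",cv2.resize(np.ascontiguousarray(p[200:345,250:420,::-1]),None,fx=4,fy=4,interpolation=2))
E
```

```text
near 6.49 rx -0.0924 F [-0.37 -0.35  0.05] alongx -0.21
True
touch 7.79 rx -0.0782 F [-0.19 -0.18  0.52] alongx -0.11
False
pushed 9.87 rx -0.0302 F [ 0.28 -2.01 -1.15] alongx -1.99
True
home 11.45 rx -0.0201 F [0.83 0.18 0.67] alongx -0.1
```

View pics/side2.png

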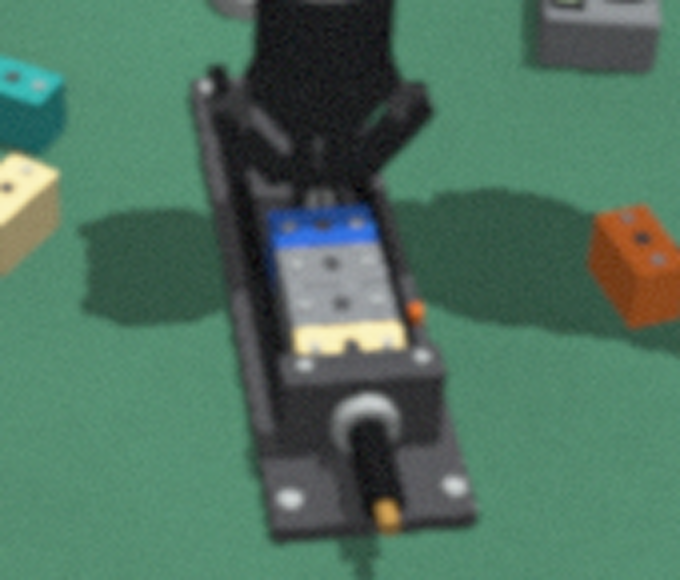

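The row is together (blue at 322,225, cream at 350,338) and close behind the stop. I'll press once more gently to check that it is solid, then check the gap in the top view.

```bash
python3 - <<'E'
from h import *; from rig import *
z=.047
def st(m): t=sense(); print(m,round(t["time_s"],2),"rx",round(rx(t["position"]),4),"alongx",round(float(t["wrist_force"]@ex),2))
print(move_l(rp(-.016,z),feed=.005,until_force=9)); st("again")
p=sense()["position"]; x=rx(p)
move_l(p-ex*.03,feed=.02); st("back")
move_l(rp(x-.03,.20),feed=.15); move_l(rp(x-.14,.22),feed=.2)
p,d=camera("top"); c=dict(p=p,d=d,**camera_params("top")); np.savez("pics/top3.npz",**c); P=pts(c)
def hb(z0,z1,u0,u1,v0,v1,n):
    m=(P[...,2]>z0)&(P[...,2]<z1); w=np.zeros_like(m); w[v0:v1,u0:u1]=1; X=P[m&w]; q=cv2.minAreaRect(X[:,:2].astype(np.float32)); print(n,np.round(q[0],4),np.round(q[1],4),round(q[2],2),"rx",rx([*q[0],0]))
hb(.045,.0575,275,378,215,300,"row"); hb(.06,.07,235,300,245,310,"stop")
cv2.imwrite("pics/top3.png",cv2.resize(np.ascontiguousarray(p[205:310,230:380,::-1]),None,fx=5,fy=5,interpolation=2)); st("end")
E
```

```text
True
again 12.57 rx -0.02 alongx -0.0
back 14.2 rx -0.0499 alongx -0.65
row [0.5384 0.0428] [0.0697 0.1448] 19.34 rx 0.06403646334069915
stop [0.5225 0.1079] [0.0828 0.0224] 19.11 rx 0.1307615689312817
end 16.13 rx -0.1576 alongx 0.3
```

View pics/top3.png

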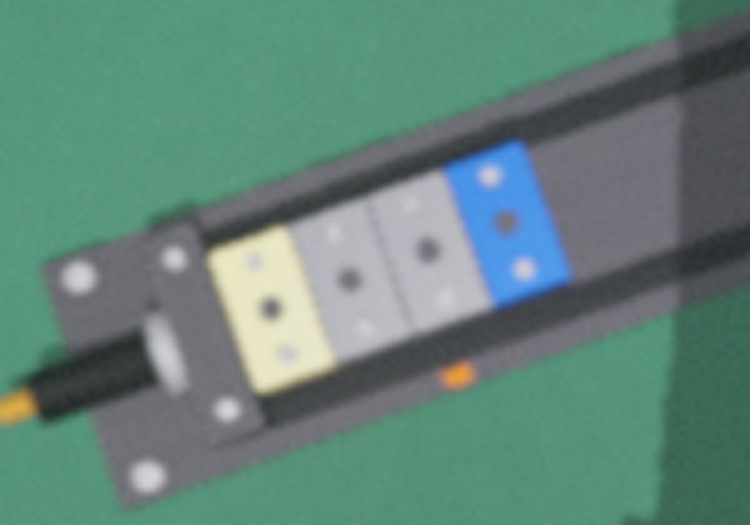

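The row is seated: cream (270,308) is against the stop with no visible gap, and all four blocks are touching. The repeat press stopped at the same position. Now the green button.

```bash
python3 - <<'E'
from h import *; from rig import *
b=np.array([.453,.304,0]); Z=lambda z:b+[0,0,z]
def st(m): t=sense(); print(m,round(t["time_s"],2),np.round(t["position"],4),"F",np.round(t["wrist_force"],2))
R=att(1,0)
movep(rp(-.05,.25),R); movep(Z(.2),R); st("over")
move_l(Z(.10),feed=.12); st("above")
print(move_l(Z(.080),feed=.02,until_force=2)); st("touch")
print(move_l(Z(.068),feed=.01,until_force=18)); st("down")
sleep(.3); st("hold")
np.savez("pics/s4.npz",d=camera("side")[1])
E
```

```text
over 18.12 [0.4543 0.3026 0.1998] F [0.47 0.08 0.33]
above 19.1 [0.4534 0.3045 0.1007] F [-0.02 -0.17 -0.74]
True
touch 19.84 [0.453  0.3039 0.0843] F [-0.51  0.77  1.8 ]
True
down 20.57 [0.453  0.304  0.0811] F [-1.8  -0.82  7.11]
hold 20.88 [0.453  0.304  0.0811] F [-0.78 -1.19  5.91]
```

Contact came at the expected height, and the force rose past the 5 N spring to the hard bottom. I'll press a touch further to be sure, then release and check.

```bash
python3 - <<'E'
from h import *; from rig import *
b=np.array([.453,.304,0]); Z=lambda z:b+[0,0,z]
def st(m): t=sense(); print(m,round(t["time_s"],2),np.round(t["position"],4),"F",np.round(t["wrist_force"],2))
print(move_l(Z(.0795),feed=.006,until_force=18)); st("down2"); sleep(.2); st("hold")
move_l(Z(.10),feed=.03); move_l(Z(.22),feed=.15); movep(np.array([.50,-.22,.28]),att(1,0)); st("clear")
p,d=camera("top"); c=dict(p=p,d=d,**camera_params("top")); P=pts(c)
X=P[280:335,140:200].reshape(-1,3); X=X[X[:,2]>.054]; print("button z",np.median(X[:,2]),len(X))
cv2.imwrite("pics/top5.png",p[:,:,::-1])
E
```

```text
False
down2 21.36 [0.453  0.304  0.0809] F [-2.29 -2.53 14.66]
hold 21.56 [0.453  0.304  0.0809] F [-3.28 -2.09 16.1 ]
clear 25.26 [ 0.5005 -0.2185  0.2799] F [0.08 0.27 0.79]
button z 0.061914809108390645 232
```

View pics/top5.png

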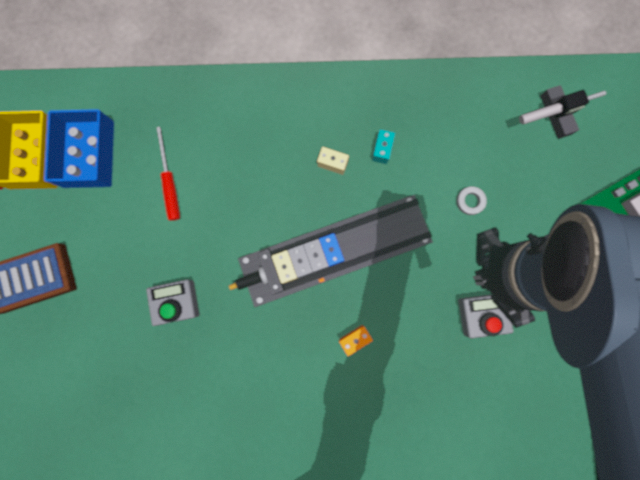

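The row is still home and together (cream at 284,266). The green button (169,311) is back up, the other items have not moved, and the arm is clear at z = 0.28 m. Handing in.

```bash
python3 -c "
from rig import *
print(finish_job())"
```

```text
the job is handed in; nothing more can be done
None
```

I handed the job in: the four blocks were pushed as one train until the cream block was home against the stop, and the green button was pressed right down (about 16 N held) and let go, with nothing else moved (about 25 s).

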